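# Load the long slide cassette from the tub into the slide reader

## Task

Three slide cassettes lie flat in the open tub. Lift the one long cassette out and load it lengthwise, window up, into the sloping slot of the slide reader, pushing it fully home against the stop past the stiff carriage inside, and let go of it there. Leave the two short cassettes in the tub and do not disturb the petri dish, cup and pen, and do not ram the reader.

Things in the scene. Friction and masses are not known exactly. Their poses are not given: they have to be found in the camera images.
- cassette_center (a point): Centre of the long slide cassette: flat white plastic, 76 x 36 x 8 mm, about 35 g, glass window on top. x along the 76 mm length, y along the 36 mm width, z through the thickness. Its two ends are alike for loading. At the start it lies flat on the tub's floor in one of three places.
- short_a_center (a point): Centre of a short cassette of the same kind, 36 x 36 x 8 mm, flat in the tub. To stay there.
- short_b_center (a point): Centre of the other short cassette, 36 x 36 x 8 mm, flat in the tub. To stay there.
- tub: Fixed open grey plastic tub, 136 mm (its x) by 300 mm (its y), 50 mm high, walls and floor 4 mm thick, with a 4 mm rim outside. Origin at the centre of its underside, z up. The cassettes lie about 83 mm apart along its y, the long one's length roughly along its x.
- reader_head: Fixed tilted white head, 110 x 105 x 44 mm, of the slide reader (white base 120 x 130 mm). Origin: centre of the slot's mouth, 115 mm above the bench. x: along the slot's 40 mm width (level). y: straight out of the slot, up 40 degrees from level; load along -y. z: across the slot's 11 mm height, 40 degrees off vertical. The mouth flares 4 mm at both sides and top over its outer 8 mm.
- petri_center (a point): Centre of a loose petri dish, about 90 mm across, 15 mm high; a bystander on the bench.
- cup_center (a point): Centre of a loose specimen cup with screw lid, 65 mm across, 67 mm high; a bystander on the bench.
- pen_center (a point): Centre of a loose black pen, 145 mm long, 9 mm thick; a bystander on the bench.
- reader_stop (a point): On the slot's centre line 44 mm deep, axes as the head's: the rigid stop. A cassette that is home sticks out 32 mm, its centre at y = -6 mm of the head. Before the stop a carriage inside is met at 26 to 38 mm depth and must be pushed along with about 4 N; it has no spring and stays where pushed. The head's roof is 22 mm above the centre line.
- reader_tongue (a point): Tip of a steel tongue, 22 mm wide, that sticks out 13 mm along the head's y below the mouth; this point is on its upper face, which is level with the slot's floor (5.5 mm below the centre line), to rest the cassette on while sliding it in. Axes as the head's.
Not all that is in view belongs to the job. What is shaped like the part that bears cassette_center but turquoise is not meant.

How it is judged:
By the outcome, as a careful person would: the job done as asked, in the order asked, and still so for the second after the job is handed in, with the robot touching nothing.
It also fails if it takes over 45 s, if anything falls off the work surface, if the arm or the gripper's body presses on something with over 40 N, if the wrist force passes 120 N, or if a joint passes its speed limit or range.

## Robot

A 6-joint arm with a two-finger parallel gripper is mounted at the origin on a cart in front of the work surface, level with it; the furniture and walls round the work are solid. World frame = base frame: x ahead of the robot, y to its left, z up, the work surface at z = 0. Lengths are in m, angles in rad, forces in N, time in s.
With the tool pointing down it reaches from about 0.25 to 0.725 m from the base axis. Payload 4 kg.
Tool frame: the origin (TCP) lies midway between the tips of the shut fingers; the grasp point (between the pads) lies 19 mm behind it (bot.grip_point_offset is the distance from the TCP to the grasp point, in m); z points along the fingers, y is the line along which they close (so a half turn about z gives the same grasp; the last joint's range is limited). The gripper opens to 85 mm and grips with 20 to 120 N. Pads are 22 mm wide; open, the fingers measure 114 mm over their backs; the gripper's body (76 mm by 85 mm) begins 54 mm behind the grasp point. The pads swing forward as they close: fully open they stand 13 mm farther back than shut.
Start: joints at [1.266, 0.241, 0.005, 1.335, 0, 1.571], TCP at [0.15, 0.477, 0.231] pointing down, gripper open.
Joint ranges: [-2.72, 2.72], [-1.05, 1.87], [-1.09, 1.28], [-1.99, 2.15], [-1.42, 1.44], [-3.14, 3.14]. Speed limits (rad/s): [2.79, 2.79, 3.14, 3.14, 3.14, 3.14].

## Interface

Orientations are given as a unit quaternion [x, y, z, w].
In Python, from workcell import bot gives the robot as it stands.
- The arm moves only by the tool step_arm, never from a script. Its argument "targets" is text: rows parted by semicolons, each of 7 numbers parted by spaces: the opening, from -1 (shut) to 1 (fully open), so that 0 is half open, then the shift along the world's x, y, z normalised to -1 to 1, where 1 is 0.5 m, then the turn, a rotation vector about the world's x, y, z normalised to -1 to 1, where 1 is pi/4 rad. In form: gripper x y z wx wy wz; .... A call has 1 to 10 rows; each row is the pose to reach, as a shift and turn from the pose commanded when the call began; what a row does not reach only later rows make up. A row lasts 1/12 s, in which the tool goes at most 41.7 mm and 7.16 degrees, less where a joint would pass 70% of its speed; a pose out of reach is approached as far as the arm can. A call with a number of a shift or a turn outside -1 to 1 is refused whole. A call with a gripper value outside its range is refused whole. The fingers move at their own pace and stop on an object; the grip force is fixed at half the most. Time passes only in rows, so rows that repeat a pose let the fingers close. It gives the time, the measured TCP pose, the force, the opening and the grip force at its end, in the units of the state.
- bot.get_obs(): the state, without advancing time (a new reading comes with each control period).
- bot.camera(name): name is "side" or "top" or "wrist"; returns the picture (420x560x3 uint8, red, green, blue); there is no depth.
- bot.camera_info(name): a dict with "vertical_fov" (degrees; the focal length in pixels is half the picture's height over the tangent of half this angle, whatever the lens; pixels are square), "cx", "cy" (the principal point, pixels), "pose" (4x4, takes a point from camera to world coordinates). Camera axes: x right, y up, looking along -z (the intrinsics and any distortion apply to the point x, -y, -z); pixel columns grow to the right and rows downward; lengths in m; the calibration is good to about 2 mm. A picture is of the moment at which its call begins: read the wrist's pose just before it. camera_info takes no time and is no camera call; for the wrist camera it gives the pose at the moment of the call.
- bot.job_done(): hands the job in; it is judged then, once.
The state is a dict: "clock": time; "joint_pos": joint angles; "joint_vel": joint speeds; "tau": joint torques, N m; "eef_pos": TCP position; "tool_rot": TCP orientation; "ft_force": force on the tool from outside, world axes, zero at the start; "ft_torque": the same for the moment, N m; "grip_width": finger opening in m; "grasp_force": force on a finger pad.
Only numpy, scipy, OpenCV 4.12 (cv2) and the standard library are available. Lean on these libraries where they do the work, as an engineer would, in place of code of your own. Each camera call takes 0.05 s, during which the arm holds its last target. There are 200 camera calls.

## Working session

There is one attempt and no reset: what is moved stays moved. The work goes in short steps, Python scripts to look and compute and a tool call to move; the robot and the scene stay as the last step left them, time stands still between calls to the robot, and variables do not carry over. Pictures are saved under pics/ and viewed, at most 11 in all, crops included, and the job is handed in when it is done.

Besides the shell and the picture viewer there is one more tool, called after "Emit:" as name(argument=value, ...), one argument or row to a line, values as JSON. step_arm: Moves the arm, as the interface text tells. Scaled input: -1 to 1 covers 0.5 m each way for a shift and pi/4 rad each way for a turn. Its arguments: {"type":"object","properties":{"targets":{"type":"string"}},"required":["targets"]}

```bash
mkdir -p pics; python3 - <<'E'
from workcell import bot
import cv2,numpy as np
for n in ("top","side","wrist"):
    i=bot.camera_info(n); print(n,{k:(np.round(v,4).tolist() if k=="pose" else v) for k,v in i.items()})
    cv2.imwrite(f"pics/{n}0.png",bot.camera(n)[:,:,::-1])
o=bot.get_obs(); print(o)
E
```

```text
top {'vertical_fov': 52.98176767211984, 'cx': 283.7054877500707, 'cy': 206.96088323284602, 'pose': [[0.0217, 0.9946, -0.1016, 0.4041], [-0.9998, 0.0213, -0.0052, 0.0509], [-0.003, 0.1017, 0.9948, 1.1643], [0.0, 0.0, 0.0, 1.0]]}
side {'vertical_fov': 44.46750429742272, 'cx': 282.74725706000027, 'cy': 208.59321372604765, 'pose': [[-0.9492, 0.134, -0.2848, 0.1153], [-0.3146, -0.4367, 0.8428, 1.1756], [-0.0114, 0.8895, 0.4567, 0.7019], [0.0, 0.0, 0.0, 1.0]]}
wrist {'vertical_fov': 71.63328704899399, 'cx': 281.1742507798904, 'cy': 198.53962869549773, 'pose': [[0.3002, -0.9048, -0.3021, 0.0712], [0.9539, 0.284, 0.0975, 0.5004], [-0.0025, -0.3175, 0.9483, 0.3741], [0.0, 0.0, 0.0, 1.0]]}
{'clock': 0.15, 'joint_pos': array([ 1.26598723e+00,  2.41267068e-01,  4.05033366e-03,  1.33521789e+00,
       -7.26566483e-05,  1.57076845e+00]), 'joint_vel': array([ 3.36446885e-05, -2.69124276e-03,  2.29789920e-03, -2.11272148e-04,
       -1.17427873e-03, -2.84394558e-03]), 'tau': array([-2.62908325e-04, -3.72635007e+01,  2.52638644e+01,  1.23847902e-02,
        2.36082887e-07, -1.61121116e-07]), 'eef_pos': array([0.14993293, 0.47648895, 0.23061027]), 'tool_rot': array([ 1.51801390e-01,  9.88410677e-01, -8.15170349e-04, -8.84637877e-05]), 'ft_force': array([-0.66000721, -0.60355332, -0.66385385]), 'ft_torque': array([-0.03107006, -0.00649382,  0.02601779]), 'grasp_force': 0.0, 'grip_width': 0.08568900580250371}
```

View pics/top0.png

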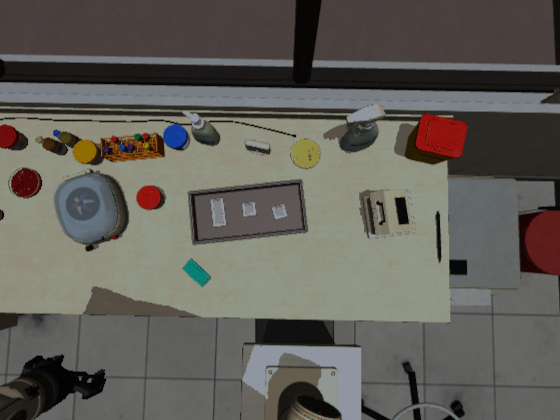

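View pics/side0.png

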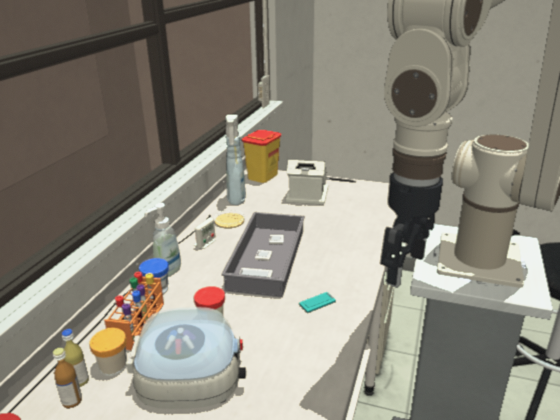

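The top view shows the tub with the long cassette at (218,212), short ones at (249,209) and (280,212), a turquoise decoy at (197,272), the reader at (389,213), the petri dish at (306,153), the pen at (438,237) and the cup probably at (149,197). Candidates are the white long cassette (218,212), the two short ones, the turquoise piece, and the white box at (258,146). I choose (218,212) and will check it in a close crop.

```bash
cat > h.py <<'E'
from workcell import bot
import numpy as np,cv2
def ray(n,u,v,info=None):
    i=info or bot.camera_info(n); f=210/np.tan(np.radians(i["vertical_fov"])/2); P=np.array(i["pose"])
    return P[:3,3],P[:3,:3]@np.array([(u-i["cx"])/f,-(v-i["cy"])/f,-1])
def onz(n,u,v,z,info=None):
    o,d=ray(n,u,v,info); return o+d*(z-o[2])/d[2]
def proj(n,p,info=None):
    i=info or bot.camera_info(n); f=210/np.tan(np.radians(i["vertical_fov"])/2); P=np.array(i["pose"])
    c=P[:3,:3].T@(np.array(p)-P[:3,3]); return np.array([i["cx"]+f*c[0]/-c[2],i["cy"]-f*c[1]/-c[2]])
E
python3 - <<'E'
from h import *
t=cv2.imread("pics/top0.png"); s=cv2.imread("pics/side0.png")
a=cv2.resize(t[175:250,185:310],(800,480),interpolation=cv2.INTER_CUBIC)[:300*480//480]
A=cv2.resize(t[175:250,185:285],(400,300),interpolation=cv2.INTER_CUBIC)
B=cv2.resize(t[183:243,355:435],(400,300),interpolation=cv2.INTER_CUBIC)
C=cv2.resize(s[210:300,220:340],(400,300),interpolation=cv2.INTER_CUBIC)
D=cv2.resize(s[150:210,275:355],(400,300),interpolation=cv2.INTER_CUBIC)
cv2.imwrite("pics/c1.png",np.vstack([np.hstack([A,B]),np.hstack([C,D])]))
for n,u,v,z in [("cass",218,212,.012),("sa",249,209,.012),("sb",280,212,.012),("reader",380,212,.115),("petri",306,153,.015),("cup",149,197,.067)]: print(n,onz("top",u,v,z).round(3))
E
```

```text
cass [0.504 0.237 0.012]
sa [0.514 0.152 0.012]
sb [0.508 0.067 0.012]
reader [ 0.504 -0.185  0.115]
petri [ 0.673 -0.002  0.015]
cup [0.535 0.411 0.067]
```

View pics/c1.png

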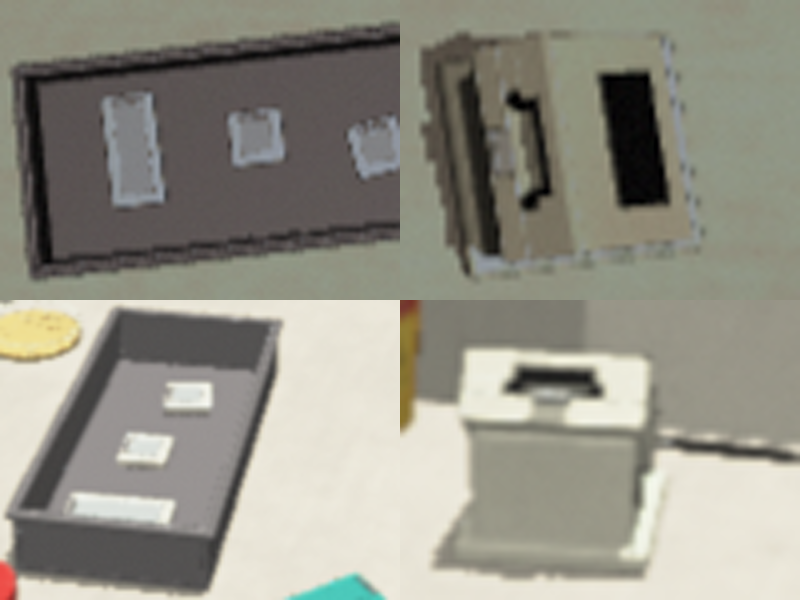

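The crop confirms that the long white windowed cassette at top (218,212) is the right one. The reader's mouth faces +y, towards the tub. I'll move above the cassette so the wrist camera can measure it.

Emit:
step_arm(
  targets="0.4 0.68 -0.48 0.0 0 0 0.39; 0.4 0.68 -0.48 0.0 0 0 0.39; 0.4 0.68 -0.48 0.0 0 0 0.39; 0.4 0.68 -0.48 0.0 0 0 0.39; 0.4 0.68 -0.48 0.0 0 0 0.39; 0.4 0.68 -0.48 0.0 0 0 0.39; 0.4 0.68 -0.48 0.0 0 0 0.39; 0.4 0.68 -0.48 0.0 0 0 0.39; 0.4 0.68 -0.48 0.0 0 0 0.39; 0.4 0.68 -0.48 0.0 0 0 0.39",
)

```text
clock: 0.98
eef_pos: [0.4838, 0.2406, 0.2311]
tool_rot: [-0.001, 1.0, -0.0, -0.0]
ft_force: [0.2, 1.0, -0.1]
grip_width: 0.0597
grasp_force: 0.0
```

Emit:
step_arm(
  targets="0.4 0 0 0 0 0 0; 0.4 0 0 0 0 0 0; 0.4 0 0 0 0 0 0",
)

```text
clock: 1.23
eef_pos: [0.4821, 0.242, 0.2307]
tool_rot: [-0.0, 1.0, -0.0, -0.001]
ft_force: [1.2, 0.8, -0.4]
grip_width: 0.0598
grasp_force: 0.0
```

```bash
python3 - <<'E'
from h import *
import json
i=bot.camera_info("wrist"); im=bot.camera("wrist")[:,:,::-1]; o=bot.get_obs()
cv2.imwrite("pics/w1.png",im); json.dump({**i,"pose":np.array(i["pose"]).tolist()},open("w1.json","w"))
print(o["eef_pos"].round(4),o["tool_rot"].round(4),o["joint_pos"].round(3),np.array(i["pose"]).round(3).tolist())
E
```

```text
[0.4817 0.2425 0.2309] [-1.e-03  1.e+00 -1.e-04 -7.e-04] [0.466 0.32  0.112 1.364 0.    0.464] [[-0.0, -0.949, -0.316, 0.4], [1.0, -0.001, 0.001, 0.241], [-0.001, -0.316, 0.949, 0.374], [0.0, 0.0, 0.0, 1.0]]
```

View pics/w1.png

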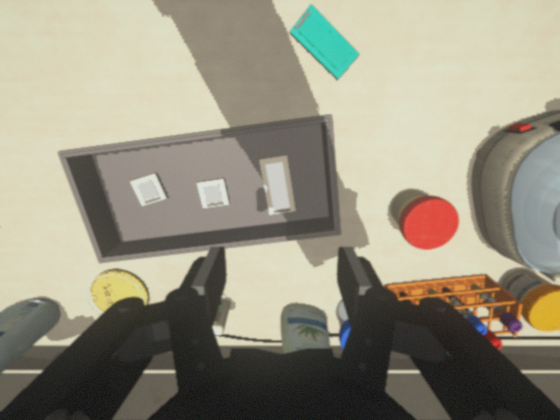

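The wrist view shows the tub, with the long cassette at (277,186), the shorts at (212,193) and (148,190), and the cup's red lid at (428,222).

```bash
python3 - <<'E'
from h import *
import json
i=json.load(open("w1.json")); g=cv2.imread("pics/w1.png",0)
def box(n,g,x0,x1,y0,y1,z,info,thr=None):
    r=g[y0:y1,x0:x1]
    t,m=cv2.threshold(r,thr or 0,255,cv2.THRESH_BINARY+(0 if thr else cv2.THRESH_OTSU))
    m=cv2.morphologyEx(m,cv2.MORPH_CLOSE,np.ones((5,5)))
    c=max(cv2.findContours(m,cv2.RETR_EXTERNAL,cv2.CHAIN_APPROX_NONE)[0],key=cv2.contourArea)
    pts=np.array([onz(n,p[0][0]+x0,p[0][1]+y0,z,info)[:2] for p in c])
    print(t,cv2.minAreaRect((pts*1000).astype(np.float32)))
box("wrist",g,245,308,145,225,.012,i)
box("wrist",g,190,235,170,220,.012,i)
t=cv2.imread("pics/top0.png",0)
box("top",t,203,235,195,230,.012,None)
E
```

```text
134.0 ((510.5431213378906, 226.43402099609375), (65.13233184814453, 95.00029754638672), 87.77700805664062)
179.0 ((513.353271484375, 151.002685546875), (35.248329162597656, 36.088531494140625), 8.998425483703613)
109.0 ((503.71539306640625, 237.78265380859375), (76.94015502929688, 34.994728088378906), 9.153998374938965)
```

```bash
python3 - <<'E'
from h import *
import json
i=json.load(open("w1.json")); im=cv2.imread("pics/w1.png")
for t in (150,165,180,195):
    m=(im.min(2)>t-20).astype(np.uint8)*255 if 0 else (cv2.cvtColor(im,cv2.COLOR_BGR2GRAY)>t).astype(np.uint8)*255
    x0,x1,y0,y1=252,304,148,222
    r=cv2.morphologyEx(m[y0:y1,x0:x1],cv2.MORPH_CLOSE,np.ones((5,5)))
    c=max(cv2.findContours(r,cv2.RETR_EXTERNAL,cv2.CHAIN_APPROX_NONE)[0],key=cv2.contourArea)
    pts=np.array([onz("wrist",p[0][0]+x0,p[0][1]+y0,.012,i)[:2] for p in c])
    print(t,cv2.minAreaRect((pts*1000).astype(np.float32)))
for u,v in [(60,152),(329,116),(340,237),(101,261)]: print("rim",onz("wrist",u,v,.05,i).round(4))
o,t=None,cv2.imread("pics/c1.png")
for u,v in [(260,157),(288,155),(294,212),(266,215)]: print("cas",onz("wrist",u,v,.012,i).round(4))
# zoom
cv2.imwrite("pics/w1z.png",cv2.resize(im[140:230,230:350],(800,600),interpolation=cv2.INTER_CUBIC))
E
```

```text
150 ((505.8952941894531, 228.22439575195312), (76.7947998046875, 49.67557907104492), 9.011723518371582)
165 ((506.0268249511719, 233.73892211914062), (72.43183898925781, 31.44308090209961), 8.711099624633789)
180 ((506.8489685058594, 233.7030792236328), (68.73140716552734, 29.168123245239258), 7.724416255950928)
195 ((507.3258056640625, 233.06643676757812), (67.24063873291016, 27.164714813232422), 8.694330215454102)
rim [ 0.4532 -0.006   0.05  ]
rim [0.4143 0.2923 0.05  ]
rim [0.5575 0.3133 0.05  ]
rim [0.5913 0.0129 0.05  ]
cas [0.4656 0.2144 0.012 ]
cas [0.463  0.2495 0.012 ]
cas [0.5393 0.2581 0.012 ]
cas [0.5436 0.2207 0.012 ]
```

View pics/w1z.png

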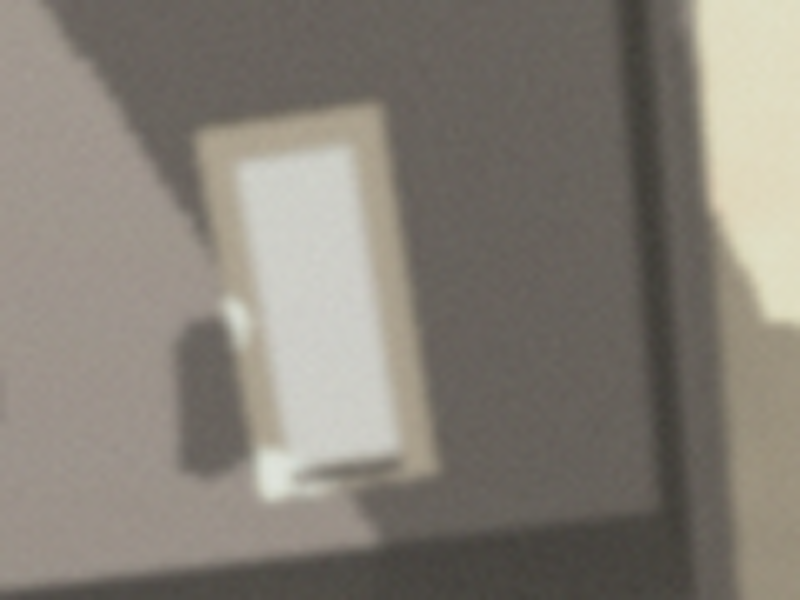

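Emit:
step_arm(
  targets="0.4 -0.003 -0.019 -0.1 0 0 0.2; 0.4 -0.003 -0.019 -0.18 0 0 0.2; 0.4 -0.003 -0.019 -0.26 0 0 0.2; 0.4 -0.003 -0.019 -0.32 0 0 0.2; 0.4 -0.003 -0.019 -0.36 0 0 0.2; 0.4 -0.003 -0.019 -0.36 0 0 0.2; 0.4 -0.003 -0.019 -0.36 0 0 0.2",
)

```text
clock: 1.87
eef_pos: [0.4792, 0.2335, 0.0508]
tool_rot: [-0.08, 0.997, -0.0, -0.001]
ft_force: [0.3, 0.5, -0.1]
grip_width: 0.0599
grasp_force: 0.0
```

```bash
python3 - <<'E'
from h import *
import json
i=bot.camera_info("wrist"); im=bot.camera("wrist")[:,:,::-1]; o=bot.get_obs()
cv2.imwrite("pics/w2.png",im); json.dump({**i,"pose":np.array(i["pose"]).tolist()},open("w2.json","w"))
print(o["eef_pos"].round(4),o["tool_rot"].round(4),o["ft_force"].round(2))
E
```

```text
[0.4809 0.2341 0.0524] [-8.030e-02  9.968e-01  2.000e-04  5.000e-04] [1.21 0.86 0.45]
```

View pics/w2.png

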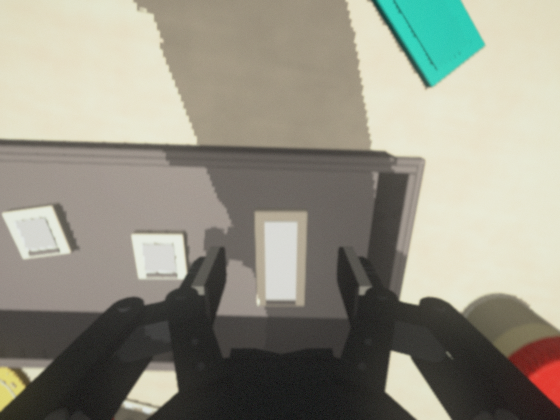

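The cassette is squarely between the fingers, with corners at (255,211), (307,211), (304,305) and (257,306).

```bash
python3 - <<'E'
from h import *
import json
i=json.load(open("w2.json"))
p=np.array([onz("wrist",u,v,.012,i) for u,v in [(255,211),(307,211),(304,305.5),(257,305.5)]])
a=np.radians(9.2); R=np.array([[np.cos(a),np.sin(a)],[-np.sin(a),np.cos(a)]])
print(p.round(4).tolist(),p.mean(0)); print("in tool-aligned axes",((p[:,:2]-[.4809,.2341])@R.T).round(4))
E
```

```text
[[0.4694, 0.2134, 0.012], [0.4638, 0.2478, 0.012], [0.5388, 0.2599, 0.012], [0.5445, 0.225, 0.012]] [0.504123   0.23652663 0.012     ]
in tool-aligned axes [[-0.0147 -0.0186]
 [-0.0147  0.0163]
 [ 0.0613  0.0162]
 [ 0.0614 -0.0192]]
```

Emit:
step_arm(
  targets="0.4 0 0 -0.04 0 0 0; 0.4 0 0 -0.07 0 0 0; 0.4 0 0 -0.085 0 0 0; 0.4 0 0 -0.085 0 0 0; 0.4 0 0 -0.085 0 0 0",
)

```text
clock: 2.33
eef_pos: [0.4819, 0.2335, 0.0103]
tool_rot: [-0.079, 0.997, 0.0, 0.001]
ft_force: [-0.2, 0.1, 0.1]
grip_width: 0.0598
grasp_force: 0.0
```

Emit:
step_arm(
  targets="0.4 0 0 -0.009 0 0 0; 0.4 0 0 -0.009 0 0 0; -0.4 0 0 -0.009 0 0 0; -1 0 0 -0.009 0 0 0; -1 0 0 -0.009 0 0 0; -1 0 0 -0.009 0 0 0; -1 0 0 -0.009 0 0 0; -1 0 0 -0.009 0 0 0",
)

```text
clock: 3.0
eef_pos: [0.4816, 0.233, 0.0052]
tool_rot: [-0.079, 0.997, 0.0, 0.001]
ft_force: [-1.2, -0.3, 6.3]
grip_width: 0.0337
grasp_force: 60.2
```

Gripped, and the near end is 3.7 mm outside the pads. I'll lift and carry to a viewing pose over the reader.

Emit:
step_arm(
  targets="-1 0 0 0.03 0 0 0; -1 0 0 0.09 0 0 0; -1 0 0 0.16 0 0 0; -1 0 0 0.24 0 0 0; -1 0 -0.03 0.32 0 0 -0.1; -1 0.01 -0.09 0.38 0 0 -0.25; -1 0.01 -0.16 0.43 0 0 -0.4; -1 0.02 -0.23 0.47 0 0 -0.55; -1 0.02 -0.31 0.47 0 0 -0.7; -1 0.02 -0.38 0.47 0 0 -0.85",
)

```text
clock: 3.83
eef_pos: [0.492, 0.0409, 0.2413]
tool_rot: [0.255, 0.967, 0.0, 0.002]
ft_force: [1.5, -0.3, -1.5]
grip_width: 0.0339
grasp_force: 59.8
```

Emit:
step_arm(
  targets="-1 0 -0.07 0 0 0 -0.15; -1 0 -0.14 0 0 0 -0.3; -1 0 -0.21 0 0 0 -0.45; -1 0.01 -0.28 0 0 0 -0.6; -1 0.01 -0.35 0 0 0 -0.75; -1 0.01 -0.42 0 0 0 -0.9; -1 0.015 -0.49 0 0 0 -1; -1 0.015 -0.55 0 0 0 -1; -1 0.015 -0.56 0 0 0 -1; -1 0.015 -0.56 0 0 0 -1",
)

```text
clock: 4.67
eef_pos: [0.498, -0.2392, 0.2385]
tool_rot: [0.604, 0.797, -0.0, -0.001]
ft_force: [-0.4, 0.2, -0.4]
grip_width: 0.034
grasp_force: 59.8
```

```bash
python3 - <<'E'
from h import *
from scipy.spatial.transform import Rotation as R
import json
o=bot.get_obs(); i=bot.camera_info("wrist"); im=bot.camera("wrist")[:,:,::-1]
cv2.imwrite("pics/w3.png",im); json.dump({**i,"pose":np.array(i["pose"]).tolist()},open("w3.json","w"))
print(o["eef_pos"].round(4),R.from_quat(o["tool_rot"]).as_matrix().round(3).tolist(),o["ft_force"].round(2),o["grip_width"],o["joint_pos"].round(2))
E
```

```text
[ 0.498  -0.2392  0.2385] [[-0.269, 0.963, -0.001], [0.963, 0.269, 0.0], [0.001, -0.001, -1.0]] [-0.44  0.24 -0.37] 0.033952197078969334 [-0.45  0.34  0.17  1.39 -0.    0.85]
```

View pics/w3.png

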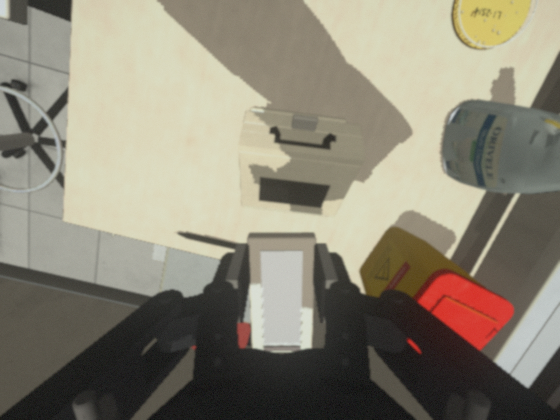

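The wrist view shows the held cassette at (281,290) and the reader behind it, with the mouth near (300,140), tongue (303,122) and display (292,192). I'll zoom in.

```bash
python3 - <<'E'
import cv2
im=cv2.imread("pics/w3.png"); cv2.imwrite("pics/w3z.png",cv2.resize(im[98:158,240:368],None,fx=6.25,fy=6.25,interpolation=cv2.INTER_CUBIC))
E
```

```text
(no output)
```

View pics/w3z.png

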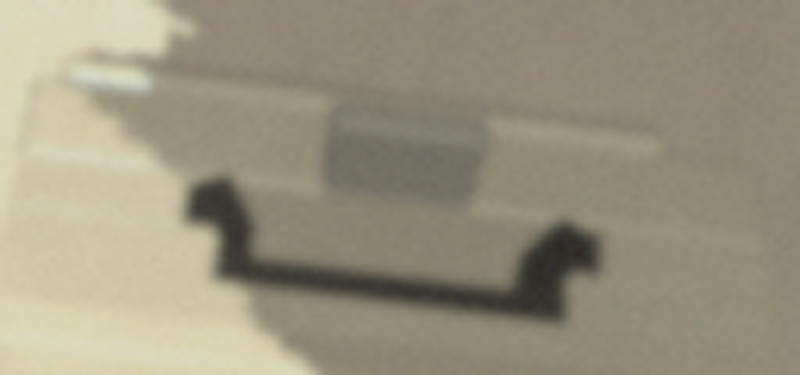

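```bash
cat > fit.py <<'E'
from h import *
import json
from scipy.optimize import least_squares
from scipy.spatial.transform import Rotation as R
def head(x,y,th,P):
    H=R.from_euler('z',th)*R.from_euler('x',np.radians(40)); return H.apply(np.array(P)/1000.)+[x,y,.115]
E
python3 - <<'E'
from fit import *
i=json.load(open("w3.json"))
zz=lambda p:(proj("wrist",p,i)-[240,98]+.5)*6.25-.5
M=[(-11,13,-5.5),(11,13,-5.5),(-11,0,-5.5),(11,0,-5.5)]
O=np.array([(333,128),(489,141),(322,190),(471,207)])
f=lambda q:(np.array([zz(p) for p in head(*q,M)])-O).ravel()
s=least_squares(f,[.5,-.187,.14]); print(s.x,np.degrees(s.x[2]),s.fun.round(1))
for p in [(-24,0,-5.5),(24,0,-5.5),(-24,0,9.5),(24,0,9.5),(-20,0,-5.5),(20,0,-5.5),(-20,-8,-5.5),(20,-8,-5.5),(-20,-8,5.5),(20,-8,5.5),(-55,0,-22),(55,0,-22),(-55,0,22),(55,0,22)]:
    print(p,zz(head(*s.x,[p])[0]).round(0))
E
```

```text
[ 0.50144592 -0.18317914  0.17298301] 9.911196682573003 [-0.9 -3.1 -0.6  0.1  0.4  2.4  1.2  0.8]
(-24, 0, -5.5) [233. 183.]
(24, 0, -5.5) [560. 217.]
(-24, 0, 9.5) [226. 260.]
(24, 0, 9.5) [563. 294.]
(-20, 0, -5.5) [261. 186.]
(20, 0, -5.5) [533. 214.]
(-20, -8, -5.5) [257. 225.]
(20, -8, -5.5) [522. 252.]
(-20, -8, 5.5) [252. 280.]
(20, -8, 5.5) [523. 308.]
(-55, 0, -22) [35. 83.]
(55, 0, -22) [761. 158.]
(-55, 0, 22) [ -6. 305.]
(55, 0, 22) [786. 384.]
```

```bash
cat >> fit.py <<'E'
HX,HY,TH=.5013,-.1832,np.radians(9.5)
OFF=23.3;DZ=-2.8
Rh=R.from_euler('z',TH)*R.from_euler('x',np.radians(40))
Rt=R.from_matrix(np.array([[0,1,0],[1,0,0],[0,0,-1]]).T)  # tool in head: x->+y, y->+x, z->-z
def tcp(cx,cy,cz): return Rh.apply(np.array([cx,cy+OFF,cz+DZ])/1000)+[HX,HY,.115]
def delta(cx,cy,cz,o=None):
    o=o or bot.get_obs(); p=(tcp(cx,cy,cz)-o["eef_pos"])/.5
    w=((Rh*Rt)*R.from_quat(o["tool_rot"]).inv()).as_rotvec()/(np.pi/4); return p.round(4),w.round(3)
def cass(o=None):
    o=o or bot.get_obs(); l=Rh.inv().apply(o["eef_pos"]-[HX,HY,.115])*1000-[0,OFF,DZ]
    return l.round(2),Rh.inv().apply(o["ft_force"]).round(1)
E
python3 - <<'E'
from fit import *
i=json.load(open("w3.json")); o=bot.get_obs()
print(delta(0,90,10),delta(0,60,4)); 
Rm=R.from_quat(o["tool_rot"])
for u,v in [(250,235),(313,233)]: print(Rm.inv().apply(onz("wrist",u,v,o["eef_pos"][2]+.0068,i)-o["eef_pos"]).round(4))
E
```

```text
(array([-0.0206,  0.2711, -0.0906]), array([ 0.867,  0.193, -0.133])) (array([-0.0143,  0.2334, -0.1384]), array([ 0.867,  0.193, -0.133]))
[ 0.0141 -0.0177 -0.0068]
[ 0.0152  0.0149 -0.0068]
```

Emit:
step_arm(
  targets="-1 -0.005 0.07 0 0.15 0.03 -0.03; -1 -0.01 0.14 0 0.3 0.065 -0.05; -1 -0.015 0.21 0 0.45 0.1 -0.07; -1 -0.02 0.27 -0.03 0.6 0.13 -0.09; -1 -0.02 0.27 -0.06 0.75 0.165 -0.115; -1 -0.02 0.27 -0.09 0.867 0.193 -0.133; -1 -0.02 0.27 -0.09 0.867 0.193 -0.133; -1 -0.02 0.27 -0.09 0.867 0.193 -0.133; -1 -0.02 0.27 -0.09 0.867 0.193 -0.133; -1 -0.02 0.27 -0.09 0.867 0.193 -0.133",
)

```text
clock: 5.55
eef_pos: [0.4894, -0.1015, 0.197]
tool_rot: [0.606, 0.719, 0.221, -0.258]
ft_force: [0.9, 0.4, -0.4]
grip_width: 0.0339
grasp_force: 59.8
```

```bash
python3 - <<'E'
from fit import *
o=bot.get_obs(); i=bot.camera_info("wrist"); im=bot.camera("wrist")[:,:,::-1]
cv2.imwrite("pics/w4.png",im); json.dump({**i,"pose":np.array(i["pose"]).tolist()},open("w4.json","w"))
S=bot.camera("side")[:,:,::-1]; cv2.imwrite("pics/s4.png",S)
A=cv2.resize(im[150:390,200:440],(540,540),interpolation=cv2.INTER_CUBIC); B=cv2.resize(S[120:240,270:380],(260,283))
C=np.zeros((540,800,3),np.uint8); C[:,:540]=A; C[:283,540:]=B; cv2.imwrite("pics/c4.png",C)
print(cass(o),delta(0,60,4,o),o["joint_pos"].round(2),o["grip_width"])
print([proj("wrist",p,i).round(0) for p in head(HX,HY,TH,[(-11,13,-5.5),(11,13,-5.5),(-55,0,22),(55,0,22)])])
E
```

```text
(array([ 1.72, 92.64, 12.5 ]), array([ 0.9, -0.1, -0.4])) (array([ 0.0031, -0.0391, -0.055 ]), array([ 0.005,  0.009, -0.004])) [-0.51  0.59  0.23  1.69  0.52  0.76] 0.03391271082698755
[array([264., 371.]), array([295., 371.]), array([194., 424.]), array([364., 424.])]
```

View pics/c4.png

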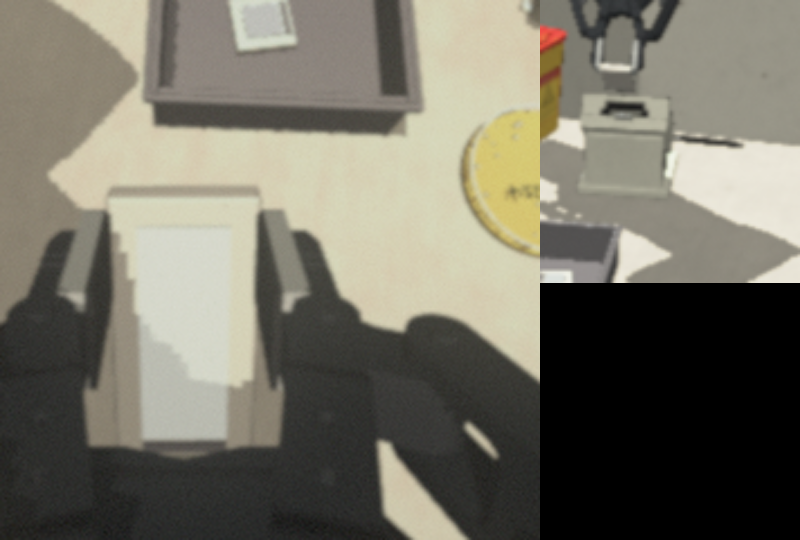

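The cassette is held square, window up (near end at crop (110–258,195)). The side view shows it lined up above the mouth. Next I approach over the tongue.

Emit:
step_arm(
  targets="-1 0.002 -0.02 -0.025 0 0 0; -1 0.004 -0.04 -0.05 0 0 0; -1 0.006 -0.058 -0.075 0.005 0.009 -0.004; -1 0.006 -0.058 -0.075 0.005 0.009 -0.004; -1 0.006 -0.058 -0.075 0.005 0.009 -0.004; -1 0.006 -0.058 -0.075 0.005 0.009 -0.004",
)

```text
clock: 6.15
eef_pos: [0.4914, -0.1314, 0.1566]
tool_rot: [0.608, 0.715, 0.221, -0.264]
ft_force: [-1.0, -0.4, 0.6]
grip_width: 0.0339
grasp_force: 59.8
```

```bash
python3 - <<'E'
from fit import *
S=bot.camera("side")[:,:,::-1]; o=bot.get_obs()
i=bot.camera_info("wrist")
print(cass(o),delta(0,46,-1.5,o),delta(0,46,2.5,o),o["joint_vel"].round(3))
cv2.imwrite("pics/s5.png",cv2.resize(S[130:205,270:370],(800,600),interpolation=cv2.INTER_CUBIC))
Z=lambda p:((proj("side",p)-[270,130])*8).round(0)
c=cass(o)[0]
for q in [(-24,0,-5.5),(24,0,-5.5),(-24,0,9.5),(24,0,9.5),(-55,0,22),(55,0,22),(-55,0,-22),(55,0,-22),(0,13,-5.5)]: print("head",q,Z(head(HX,HY,TH,[q])[0]))
for q in [(-18,38,4),(18,38,4),(-18,38,-4),(18,38,-4)]: print("cas",q,Z(head(HX,HY,TH,[c+q])[0]))
E
```

```text
(array([-1.05, 44.15,  1.03]), array([-0.5, -0.8, -0.1])) (array([ 0.0011,  0.0063, -0.0015]), array([-0.004, -0.006,  0.003])) (array([0.0019, 0.0013, 0.0046]), array([-0.004, -0.006,  0.003])) [ 0.008 -0.011  0.002  0.    -0.001  0.   ]
head (-24, 0, -5.5) [348. 314.]
head (24, 0, -5.5) [219. 307.]
head (-24, 0, 9.5) [351. 275.]
head (24, 0, 9.5) [223. 269.]
head (-55, 0, 22) [437. 247.]
head (55, 0, 22) [143. 233.]
head (-55, 0, -22) [429. 361.]
head (55, 0, -22) [133. 346.]
head (0, 13, -5.5) [281. 300.]
cas (-18, 38, 4) [321. 214.]
cas (18, 38, 4) [219. 210.]
cas (-18, 38, -4) [319. 236.]
cas (18, 38, -4) [217. 231.]
```

View pics/s5.png

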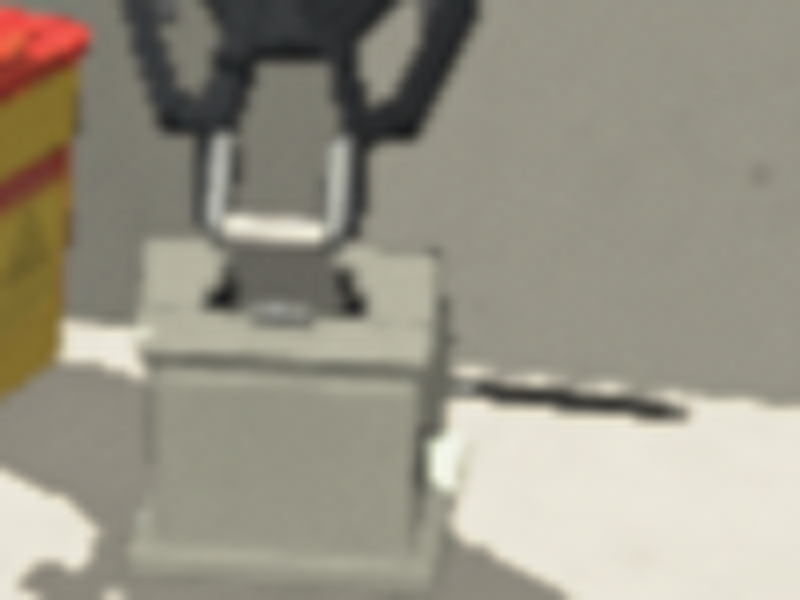

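Emit:
step_arm(
  targets="-1 0.001 0.002 -0.002 -0.004 -0.006 0.003; -1 0.001 0.004 -0.004 -0.004 -0.006 0.003; -1 0.001 0.005 -0.006 -0.004 -0.006 0.003; -1 0.001 0.005 -0.006 -0.004 -0.006 0.003; -1 0.001 0.005 -0.006 -0.004 -0.006 0.003",
)

```text
clock: 6.62
eef_pos: [0.4923, -0.1286, 0.1545]
tool_rot: [0.607, 0.717, 0.221, -0.261]
ft_force: [0.3, -0.7, 3.3]
grip_width: 0.0336
grasp_force: 60.1
```

```bash
python3 -c "
from fit import *
o=bot.get_obs();print(cass(o),delta(0,44,0,o))"
```

```text
(array([ 0.09, 44.49, -2.57]), array([0.1, 1.6, 3. ])) (array([ 0.0005, -0.004 ,  0.0033]), array([-0.   ,  0.001, -0.   ]))
```

Light contact with the tongue (3 N) fixes the floor height. I'll raise 1 mm and slide in.

Emit:
step_arm(
  targets="-1 0.000 -0.001 0.002 0 0 0; -1 0.001 -0.006 -0.002 0 0 0; -1 0.002 -0.012 -0.007 0 0 0; -1 0.003 -0.018 -0.012 0 0 0; -1 0.004 -0.025 -0.018 0 0 0; -1 0.005 -0.031 -0.023 0 0 0; -1 0.006 -0.037 -0.029 0 0 0; -1 0.006 -0.037 -0.029 0 0 0",
)

```text
clock: 7.28
eef_pos: [0.4951, -0.1481, 0.1386]
tool_rot: [0.607, 0.717, 0.221, -0.261]
ft_force: [0.5, -2.3, 0.8]
grip_width: 0.034
grasp_force: 60.1
```

```bash
python3 -c "
from fit import *
o=bot.get_obs();print(cass(o),delta(0,4,-1.6,o),o['ft_torque'].round(2))"
```

```text
(array([-0.3 , 19.16, -2.02]), array([ 0.1, -1.3,  2.1])) (array([ 0.0045, -0.0233, -0.0188]), array([ 0.   , -0.001,  0.001])) [-1.03 -0.21 -0.03]
```

Emit:
step_arm(
  targets="-1 0.001 -0.005 -0.004 0 0 0; -1 0.002 -0.010 -0.008 0 0 0; -1 0.003 -0.015 -0.012 0 0 0; -1 0.004 -0.020 -0.017 0 0 0; -1 0.005 -0.025 -0.021 0 0 0; -1 0.005 -0.030 -0.025 0 0 0; -1 0.005 -0.030 -0.025 0 0 0; -1 0.005 -0.030 -0.025 0 0 0",
)

```text
clock: 7.95
eef_pos: [0.4979, -0.162, 0.1271]
tool_rot: [0.607, 0.717, 0.221, -0.261]
ft_force: [0.2, 1.2, 3.7]
grip_width: 0.0337
grasp_force: 60.1
```

```bash
python3 -c "
from fit import *
o=bot.get_obs();print(cass(o),delta(0,-6,-1.6,o),o['ft_torque'].round(2))"
```

```text
(array([ 0.1 ,  0.92, -1.77]), array([0.4, 3.3, 2.1])) (array([ 0.0016, -0.0107, -0.0086]), array([-0.001,  0.   ,  0.   ])) [ 0.08 -0.17 -0.15]
```

Emit:
step_arm(
  targets="-1 0.001 -0.004 -0.0035 0 0 0; -1 0.0015 -0.008 -0.0065 0 0 0; -1 0.002 -0.0105 -0.0085 0 0 0; -1 0.002 -0.0105 -0.0085 0 0 0; -1 0.002 -0.0105 -0.0085 0 0 0",
)

```text
clock: 8.37
eef_pos: [0.4987, -0.167, 0.1229]
tool_rot: [0.607, 0.717, 0.221, -0.262]
ft_force: [0.0, 3.3, 5.3]
grip_width: 0.0335
grasp_force: 60.1
```

```bash
python3 -c "
from fit import *
o=bot.get_obs();print(cass(o),o['ft_torque'].round(2))"
```

```text
(array([ 0.08, -5.67, -1.74]), array([0.6, 5.8, 2. ])) [ 0.55 -0.1  -0.1 ]
```

Emit:
step_arm(
  targets="-1 0.0003 -0.0015 -0.0013 0 0 0; -1 0.0005 -0.003 -0.0026 0 0 0; -1 0.0005 -0.003 -0.0026 0 0 0; -1 0.0005 -0.003 -0.0026 0 0 0",
)

```text
clock: 8.7
eef_pos: [0.4987, -0.1671, 0.1228]
tool_rot: [0.607, 0.716, 0.222, -0.263]
ft_force: [-0.2, 5.6, 9.2]
grip_width: 0.0339
grasp_force: 60.2
```

```bash
python3 -c "
from fit import *
o=bot.get_obs();print(cass(o),o['ft_torque'].round(2))"
```

```text
(array([ 0.13, -5.79, -1.75]), array([ 0.7, 10.2,  3.5])) [ 1.67  0.15 -0.12]
```

The force rose without any motion at y = -5.8 mm, which is the stop. One more firm nudge, then release.

Emit:
step_arm(
  targets="-1 0.0005 -0.003 -0.0026 0 0 0; -1 0.0005 -0.003 -0.0026 0 0 0; -1 0.0005 -0.003 -0.0026 0 0 0",
)

```text
clock: 8.95
eef_pos: [0.4989, -0.1672, 0.1227]
tool_rot: [0.607, 0.716, 0.223, -0.264]
ft_force: [-0.8, 10.3, 13.8]
grip_width: 0.0337
grasp_force: 60.3
```

```bash
python3 -c "
from fit import *
o=bot.get_obs();print(cass(o),o['ft_torque'].round(2))"
```

```text
(array([ 0.3 , -5.95, -1.75]), array([ 0.9, 16.8,  3.9])) [ 2.8   0.46 -0.24]
```

Emit:
step_arm(
  targets="-1 -0.0006 0.0036 0.003 0 0 0; -1 -0.0006 0.0036 0.003 0 0 0; 0.2 -0.0006 0.0036 0.003 0 0 0; 0.4 -0.0006 0.0036 0.003 0 0 0; 0.4 -0.0006 0.0036 0.003 0 0 0; 0.4 -0.0006 0.0036 0.003 0 0 0; 0.4 -0.0006 0.0036 0.003 0 0 0",
)

```text
clock: 9.53
eef_pos: [0.4985, -0.1691, 0.1209]
tool_rot: [0.607, 0.717, 0.221, -0.261]
ft_force: [-0.4, -0.4, -0.1]
grip_width: 0.0599
grasp_force: 0.0
```

Emit:
step_arm(
  targets="0.4 0.002 -0.013 0.015 0 0 0; 0.4 0.006 -0.038 0.046 0 0 0; 0.4 0.013 -0.076 0.092 0 0 0; 0.4 0.021 -0.127 0.153 0 0 0; 0.4 0.026 -0.158 0.19 0 0 0; 0.4 0.026 -0.158 0.19 0 0 0; 0.4 0.026 -0.158 0.19 0 0 0",
)

```text
clock: 10.12
eef_pos: [0.5121, -0.2493, 0.2167]
tool_rot: [0.608, 0.717, 0.221, -0.26]
ft_force: [0.6, 0.4, -1.3]
grip_width: 0.0595
grasp_force: 0.0
```

```bash
python3 - <<'E'
from fit import *
S=bot.camera("side")[:,:,::-1]; T=bot.camera("top")[:,:,::-1]; W=bot.camera("wrist")[:,:,::-1]; i=bot.camera_info("wrist")
o=bot.get_obs(); print(o["ft_force"].round(1),o["eef_pos"].round(3))
q=[proj("wrist",head(HX,HY,TH,[(x,32,2.5)])[0],i).round(0) for x in(-18,18)]; print(q)
print("side",[((proj("side",head(HX,HY,TH,[(x,32,z)])[0])-[270,130])*4).round(0) for x in(-18,18) for z in (2.5,-5.5)])
r=lambda a,w,h:cv2.resize(a,(w,h),interpolation=cv2.INTER_CUBIC)
C=np.vstack([np.hstack([r(S[130:205,270:370],400,300),r(T[175:250,190:290],400,300)]),np.hstack([r(W,400,300),r(S[130:330,200:467],400,300)])])
cv2.imwrite("pics/c6.png",C)
E
```

```text
[-0.4 -0.3 -0.8] [ 0.511 -0.247  0.215]
[array([264., 176.]), array([303., 176.])]
side [array([164., 133.]), array([163., 143.]), array([114., 130.]), array([113., 141.])]
```

View pics/c6.png

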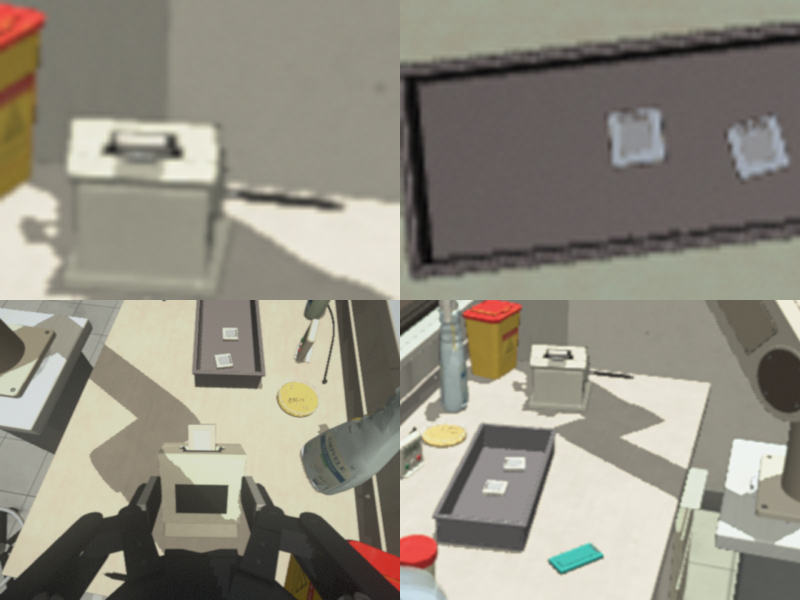

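The wrist view shows the cassette's outer end at full-picture row 175 (predicted 176 for home). The shorts are in the tub, and the petri dish, pen and cup look undisturbed. I'm handing the job in.

```bash
python3 -c "
from workcell import bot
print(bot.job_done())"
```

```text
the job is handed in; nothing more can be done
None
```

The long cassette is loaded window up, pushed home against the reader's stop and released; the two short cassettes are still in the tub, nothing else looked disturbed, and the job was handed in at about 10 s with no verdict returned.

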